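Checking an old bottle for sediment by torchlight

ROBOT

A 6-joint arm with a two-finger parallel gripper is mounted at the origin on a cart in front of the work surface, level with it; the furniture and walls round the work are solid. World frame = base frame: x ahead of the robot, y to its left, z up, the work surface at z = 0. Lengths are in mm, angles in rad, forces in N, time in s.
With the tool pointing down it reaches from about 350 to 775 mm from the base axis. Payload 7.3 kg.
Tool frame: the origin (TCP) lies at the very end of the fingers, on their centre line; the grasp point (between the pads) lies 19 mm behind it; z points along the fingers, y is the line along which they close (so a half turn about z gives the same grasp; the last joint's range is limited). The gripper opens to 92 mm and grips with 3 to 60 N. Pads are 19 mm wide; open, the fingers measure 130 mm over their backs; the gripper's body (75 mm by 190 mm) begins 47 mm behind the grasp point.
Start: joints at [-1.295, 0.342, 1.524, -0, 1.275, -0.146], TCP at [214.961, -478.996, 226.741] pointing down, gripper open.
Joint ranges: [-2.53, 2.53], [-0.77, 2.02], [0.04, 2.7], [-1, 4.14], [0.28, 2.66], [-3.11, 3.11]. Speed limits (rad/s): [2.57, 2.57, 3.14, 3.14, 3.14, 3.14].

INTERFACE

Orientations are given as [roll, pitch, yaw] about the fixed x, y, z axes, in that order (R = Rz(yaw) Ry(pitch) Rx(roll)).
In Python, from plant import bot gives the robot as it stands.
- The arm moves only by the tool jog_arm, never from a script. Its argument "targets" is a list of rows, each an object with "xyz": the shift along the tool's x, y, z as a fraction of full scale, a list of three; "spin": the turn about the tool's z as a fraction of full scale. In form: [{"xyz": [x, y, z], "spin": spin}, ...]. A call has exactly 10 rows; each row shifts and turns the commanded pose from where the row before left it, along the tool's axes as they then stand; what a row does not reach is not made up. Full scale, the value 1, is 80 mm for a shift and 0.1 rad for a turn. A row lasts 1/8 s, in which the tool goes at most 62.5 mm and 10.7 degrees, less where a joint would pass 70% of its speed; a pose out of reach is approached as far as the arm can. A call with a number of a shift or a turn outside -1 to 1 is refused whole. A call with a gripper value outside its range is refused whole. "gripper" is the opening in per cent of the stroke, from 0 (shut) to 100 (fully open), set as the call begins (left out, the last holds). The fingers move at their own pace and stop on an object; the grip force is fixed at half the most. Time passes only in rows, so rows that do not move let the fingers close, or fill a call up. It gives the time, the measured TCP pose, the force, the opening and the grip force at its end, in the units of the state.
- bot.get_obs(): the state, without advancing time (a new reading comes with each control period).
- bot.capture(name): name is "scene" or "top" or "wrist"; returns the picture (480x640x3 uint8, blue, green, red); there is no depth.
- bot.get_calibration(name): a dict with "vfov" (degrees; the focal length in pixels is half the picture's height over the tangent of half this angle, whatever the lens; pixels are square), "cx", "cy" (the principal point, pixels), "eye" and "rotation" of the camera in the world. Camera axes: x right, y down, z forward; pixel columns grow to the right and rows downward; lengths in mm; the calibration is good to about 2 mm. A picture is of the moment at which its call begins: read the wrist's pose just before it. get_calibration takes no time and is no camera call; for the wrist camera it gives the pose at the moment of the call.
- bot.close_job(): hands the job in; it is judged then, once.
The state is a dict: "time": time; "joint_positions": joint angles; "dq": joint speeds; "tau": joint torques, N m; "tool_pos": TCP position; "tcp_rot": TCP orientation; "contact_force": force on the tool from outside, world axes, zero at the start; "moment": the same for the moment, N m; "grip_width": finger opening in mm; "finger_force": force on a finger pad.
Only numpy, scipy, OpenCV 4.12 (cv2) and the standard library are available. Lean on these libraries where they do the work, as an engineer would, in place of code of your own. Each camera call takes 0.05 s, during which the arm holds its last target. There are 200 camera calls.

TASK

Check the old corked bottle for sediment. First slide it, standing in its wooden coaster, along the counter by the coaster's handle, gently and without lifting or tipping it, until the dish is centred in the ring on the square white card, and let go. Then draw the torch out of its charging dock, turn it roughly level and keep it raised with the lens pointing straight at the middle of the bottle's shoulder from a few centimetres away, not touching the bottle; finish while still holding it there, and leave everything else alone.

Things in the scene. Friction and masses are not known exactly. Their poses are not given: they have to be found in the camera images.
- old_bottle: dark wine bottle with a bare cork showing, 74 mm across, 308 mm tall, about 0.95 kg, standing loose in the coaster; origin at the centre of its underside (8 mm above the counter), z up through the neck. Straight body up to 186 mm, sloping shoulder from 186 to 242 mm, neck 31 mm across above that
- shoulder (a point): point on the bottle's axis at the middle of its shoulder, 215 mm above the bottle's underside; the glass is about 26 mm from the axis at this height
- coaster: round wooden coaster like a small pan, loose, 0.35 kg: dish 104 mm wide outside, 81 inside, 30 high, floor 8 thick; origin at the centre of its underside, z up. A straight bar handle 16 mm wide and 16 high runs along its own -x from the rim to 175 mm from the origin, top 30 mm above the counter
- coaster_handle (a point): place to grip the handle: on the bar, 130 mm from the coaster's origin along its -x, 22 mm above the counter; pinch firmly across the bar (the coaster's y), from above. The loaded coaster drags: after a straight slide it lags some 10 to 15 mm behind the hand, turning a little
- view_card: square white card lying flat, 170 mm a side, under 2 mm thick with no edge to catch on, fixed, with a printed dark ring 146 mm across at its middle (21 mm wider all round than the coaster's dish); origin at the centre
- rest_mat: round thin grey felt mat, 140 mm across, flat and fixed, with a printed ring 124 mm across: where the coaster stands at the start; origin at the centre
- torch: dark metal torch, 143 mm long, 0.16 kg: head 38 mm wide for 38 mm from the lens, tapering to a round barrel 27 mm wide from 46 to 134 mm. Origin at the centre of the lens face; z runs from lens to tail (light leaves along -z). Starts loose in the dock, lens down, tail leaning 30 to 35 degrees from vertical to the dock's -x. Grip the barrel about 100 mm from the lens, clear of the dock
- dock: black charging dock, fixed, foot 105 x 80 mm (59 mm to -x, 47 mm to +x of the origin, which is under it). Its round socket, 41 mm bore, 55 mm outside, 47 mm deep, leans 30 degrees from vertical to the dock's -x; mouth about 80 mm above the counter. The torch comes out along its own length; 55 mm of draw frees it
- tin: dark red hinged tin, 70 x 108 x 42 mm, bystander; origin under its centre
- glass: empty stemmed tasting glass, 81 mm across, 202 mm tall, bystander; origin under its foot
- screw: T-handled corkscrew lying flat, 100 x 112 mm, bystander
- jam: small jar, 53 mm across, 66 mm high, bystander
- apple: green apple, 80 mm, bystander

How it is judged (in metres and radians):
On the way, in this order (a step that is already met when the one before it is completed fails the run):
1. the coaster with the bottle has been slid into the ring on the white card and let go (horizontal distance between coaster and view_card below 0.02 m and height (world z) of coaster below 0.006 m and angle between coaster's own z axis and vertical below 0.05 rad and angle between old_bottle's own z axis and vertical below 0.1 rad and horizontal distance between old_bottle and coaster below 0.012 m and linear speed of coaster below 0.02 m/s and contact force between the fingers and coaster below 0.3 N), for 0.2 s.
2. the torch is drawn out of the dock and held by the fingers (contact force between the fingers and torch above 1 N and contact force between torch and dock below 0.1 N and distance between torch and dock above 0.1 m), for 0.1 s.
At the end, for the whole second after the job is handed in: Coaster flat, released, within 20 mm of the card's centre, bottle upright in it; torch held still by the fingers alone, lens over 130 mm up, within 35 degrees of level (21 if pointing up), light axis within 22 mm of the shoulder point, lens 35 to 140 mm from it (all of step 1 and contact force between the fingers and torch above 1 N and contact force between torch and dock below 0.1 N and contact force between torch and old_bottle below 0.1 N and contact force between torch and coaster below 0.1 N and height (world z) of torch above 0.13 m and linear speed of torch below 0.03 m/s and angular speed of torch below 0.2 rad/s and angle between torch's own z axis and vertical between 0.96 and 1.95 rad and x of shoulder in the frame of torch between -0.022 and 0.022 m and y of shoulder in the frame of torch between -0.022 and 0.022 m and z of shoulder in the frame of torch between -0.14 and -0.035 m); the arm keeps its last pose, push and grip.
It fails at once if the coaster is lifted off the counter or tipped (height (world z) of coaster above 0.01 m or angle between coaster's own z axis and vertical above 0.1 rad).
It fails at once if the bottle is tipped or taken out of the coaster (angle between old_bottle's own z axis and vertical above 0.17 rad or height (world z) of old_bottle above 0.025 m).
It fails at once if the bottle is jerked along (linear speed of coaster above 0.4 m/s).
It fails at once if the torch knocks against the bottle (contact force between torch and old_bottle above 1 N).
It fails at once if a bystander is disturbed (distance of any of tin, glass, screw, jam, apple from where it was at the start of the episode above 0.025 m).
It also fails if it takes over 69 s, if anything falls off the work surface, if the arm or the gripper's body presses on something with over 40 N, if the wrist force passes 120 N, or if a joint passes its speed limit or range.

## Working session

There is one attempt and no reset: what is moved stays moved. The work goes in short steps, Python scripts to look and compute and a tool call to move; the robot and the scene stay as the last step left them, time stands still between calls to the robot, and variables do not carry over. Pictures are saved under pics/ and viewed, at most 10 in all, crops included, and the job is handed in when it is done.

Besides the shell and the picture viewer there is one more tool, called after ">>>" by a JSON object that holds its "method" and its "body". jog_arm: Moves the arm, as the interface text tells. Shift numbers are shares of 80 mm and turn numbers shares of 0.1 rad, none past 1 either way. Its arguments: {"type":"object","properties":{"targets":{"type":"array","items":{"type":"object","properties":{"xyz":{"type":"array","items":{"type":"number"}},"spin":{"type":"number"}}}},"gripper":{"type":"number"}},"required":["targets"]}

```bash
mkdir -p pics; ls; python3 - <<'E'
from plant import bot
import cv2
for n in("scene","top"):
    c=bot.get_calibration(n);print(n,c)
    cv2.imwrite(f"pics/{n}0.png",bot.capture(n))
print(bot.get_obs())
E
```

```text
pics
scene {'vfov': 45.69260427999801, 'cx': 317.8894959632133, 'cy': 246.88420867401464, 'eye': array([-388.26586559, -649.45280714, 1331.95594111]), 'rotation': array([-2.32844309, -0.01563161, -0.93286819])}
top {'vfov': 53.02480730482175, 'cx': 320.937494319423, 'cy': 234.56521817932358, 'eye': array([ 497.55794123,   84.20507434, 1473.43791783]), 'rotation': array([-3.06742736, -0.01430665, -1.54097691])}
{'time': 0.1, 'joint_positions': array([-1.29501736e+00,  3.42621719e-01,  1.52495615e+00, -9.20219323e-06,
        1.27540085e+00, -1.46003371e-01]), 'dq': array([-0.00131838,  0.00034476, -0.00216972,  0.00151738,  0.00025795,
        0.0014568 ]), 'tau': array([ 1.02984057e-03, -4.32005811e+01, -2.44694406e+01,  7.19505153e-02,
        5.26672555e-02, -4.43343197e-05]), 'tool_pos': array([ 214.83969864, -478.61212468,  226.11862708]), 'tcp_rot': array([-3.14022006e+00, -1.92945607e-04,  4.21784893e-01]), 'contact_force': array([0.42127269, 0.26042767, 0.30552827]), 'moment': array([-0.08771748, -0.02448803, -0.03686516]), 'finger_force': 0.0, 'grip_width': 92.15964236087946}
```

View pics/top0.png

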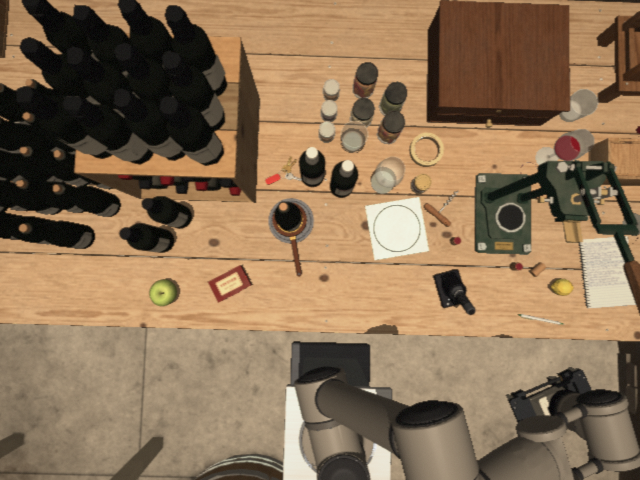

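View pics/scene0.png

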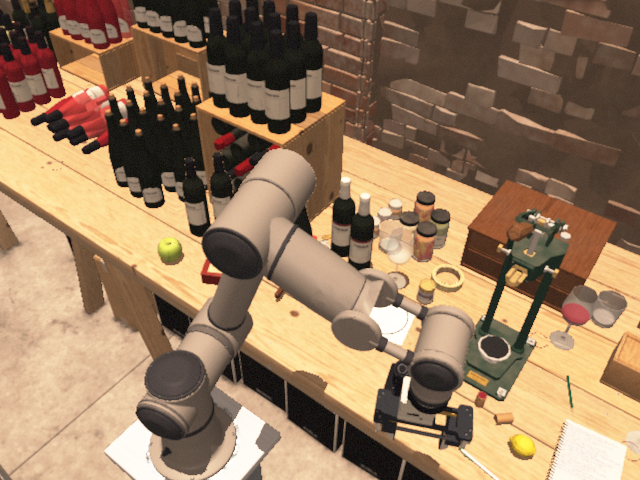

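```bash
cat > h.py <<'E'
import numpy as np,cv2
from scipy.spatial.transform import Rotation as R
from plant import bot
def ray(c,u,v):
    f=240/np.tan(np.radians(c['vfov']/2))
    d=R.from_euler('xyz',c['rotation']).as_matrix()@np.array([(u-c['cx'])/f,(v-c['cy'])/f,1.])
    return np.array(c['eye']),d
def at(c,u,v,z):
    e,d=ray(c,u,v); return e+d*(z-e[2])/d[2]
def proj(c,p):
    f=240/np.tan(np.radians(c['vfov']/2))
    q=R.from_euler('xyz',c['rotation']).as_matrix().T@(np.array(p)-c['eye'])
    return np.array([q[0]/q[2]*f+c['cx'],q[1]/q[2]*f+c['cy']])
E
python3 - <<'E'
from h import *
i=cv2.imread("pics/top0.png")[170:330,260:493]
cv2.imwrite("pics/c1.png",cv2.resize(i,(233*34//10,160*34//10),interpolation=cv2.INTER_CUBIC))
c=bot.get_calibration("top")
for n,u,v,z in[("card",397.5,228.5,1),("coaster",291,220,30),("hend",298,273,30),("dock",450,290,0),("glass",387,175,100),("jam",423,183,66)]:print(n,at(c,u,v,z).round())
E
```

```text
card [ 634. -169.    1.]
coaster [647. 158.  30.]
hend [488. 132.  30.]
dock [ 450. -333.    0.]
glass [ 779. -118.  100.]
jam [ 765. -231.   66.]
```

View pics/c1.png

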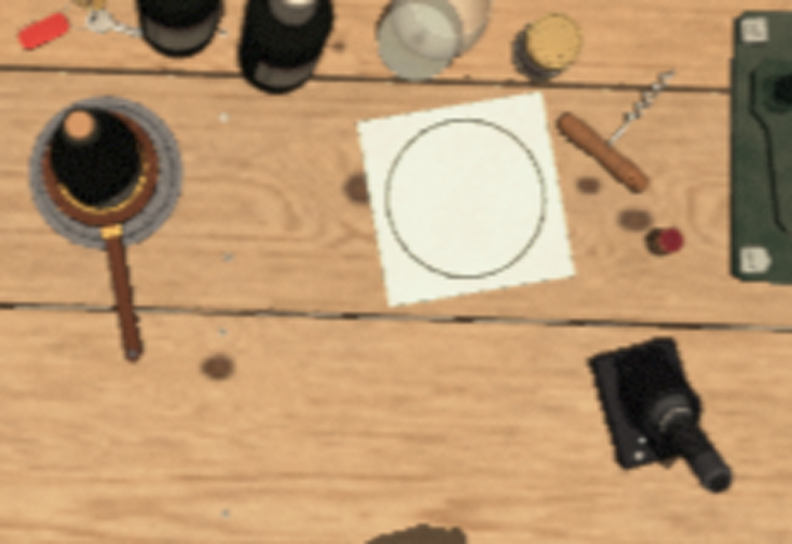

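```bash
python3 - <<'E'
from h import *
c=bot.get_calibration("top")
P=lambda x,y,z:at(c,260+(x+.5)/3.4-.5,170+(y+.5)/3.4-.5,z)
mat=P(106,171,0);ring=P(466,198,1);he=P(134,357,30);hs=P(112,232,30)
print("mat",mat,"ring",ring,"he",he,"hs",hs)
d=hs-he;print("yaw",np.arctan2(d[1],d[0]),"len",np.hypot(*d[:2]))
d2=mat-he;print("yaw mat",np.arctan2(d2[1],d2[0]),"dist",np.hypot(*d2[:2]))
f=[P(590,357,5),P(672,338,5),P(624,467,5)]
a=f[0]-f[2];print("foot",[q.round() for q in f],"dockx yaw",np.arctan2(a[1],a[0]),np.hypot(*a[:2]),np.linalg.norm(f[1]-f[0]))
xd=a/np.linalg.norm(a);o=(f[1]+f[2])/2-xd*-6;print("dock o",o)
t=P(716,476,155);print("tail",t,"dir tail->dock",np.arctan2(*(o-t)[1::-1]), np.hypot(*(o-t)[:2]))
for z in range(0,1):print(t)
E
```

```text
mat [649.84866834 160.32470103   0.        ] ring [ 635.38515237 -166.2107641     1.        ] he [483.31080597 128.53647305  30.        ] hs [592.76598204 151.61283672  30.        ]
yaw 0.20778638240783676 len 111.8613164986942
yaw mat 0.18860814020258945 dist 169.544539994988
foot [array([ 495., -280.,    5.]), array([ 514., -353.,    5.]), array([ 398., -311.,    5.])] dockx yaw 0.31563305973049993 102.09961631584335 76.2029788530705
dock o [ 461.99731423 -330.50882559    5.        ]
tail [ 403.2742906  -345.10333192  155.        ] dir tail->dock 0.24359583099735704 60.50944652731215
[ 403.2742906  -345.10333192  155.        ]
```

>>> {"method": "jog_arm", "body": {"targets": [{"xyz": [0,0,0],"spin": 1},{"xyz": [0,0,0],"spin": 1},{"xyz": [0,0,0],"spin": 0.2},{"xyz": [0.38,-0.48,0],"spin": 0},{"xyz": [0.38,-0.48,0],"spin": 0},{"xyz": [0.38,-0.48,0],"spin": 0},{"xyz": [0.38,-0.48,0],"spin": 0},{"xyz": [0.38,-0.48,0],"spin": 0},{"xyz": [0.38,-0.48,0],"spin": 0},{"xyz": [0.38,-0.48,0],"spin": 0}], "gripper": 100}}

```text
time: 1.35
tool_pos: [370.0, -171.5, 226.8]
tcp_rot: [3.141, -0.0, 0.203]
contact_force: [0.5, 0.6, -0.2]
grip_width: 92.3
finger_force: 0.0
```

>>> {"method": "jog_arm", "body": {"targets": [{"xyz": [0.38,-0.48,0],"spin": 0},{"xyz": [0.38,-0.48,0],"spin": 0},{"xyz": [0.38,-0.48,0],"spin": 0},{"xyz": [0.38,-0.48,0],"spin": 0},{"xyz": [0.38,-0.48,0],"spin": 0},{"xyz": [0.38,-0.48,0],"spin": 0},{"xyz": [0.38,-0.48,0],"spin": 0},{"xyz": [0,0,0.5],"spin": 0},{"xyz": [0,0,0.5],"spin": 0},{"xyz": [0,0,0.5],"spin": 0}]}}

```text
time: 2.6
tool_pos: [524.0, 133.2, 105.3]
tcp_rot: [3.141, 0.0, 0.204]
contact_force: [-0.1, 0.2, -0.1]
grip_width: 91.9
finger_force: 0.0
```

```bash
python3 - <<'E'
from h import *
o=bot.get_obs();print(o['time'],o['tool_pos'],o['tcp_rot'])
c=bot.get_calibration("wrist");np.save("w1.npy",c,allow_pickle=True);print(c)
cv2.imwrite("pics/w1.png",bot.capture("wrist"))
E
```

```text
2.6 [523.98639654 133.21614272 105.34292508] [3.14147222e+00 8.09994208e-05 2.04004207e-01]
{'vfov': 65.50794526531023, 'cx': 321.26093414295826, 'cy': 236.41247177070764, 'eye': array([598.91771323, 147.57482093, 263.79830103]), 'rotation': array([ 2.85107851e+00,  7.39704791e-04, -1.36723383e+00])}
```

View pics/w1.png

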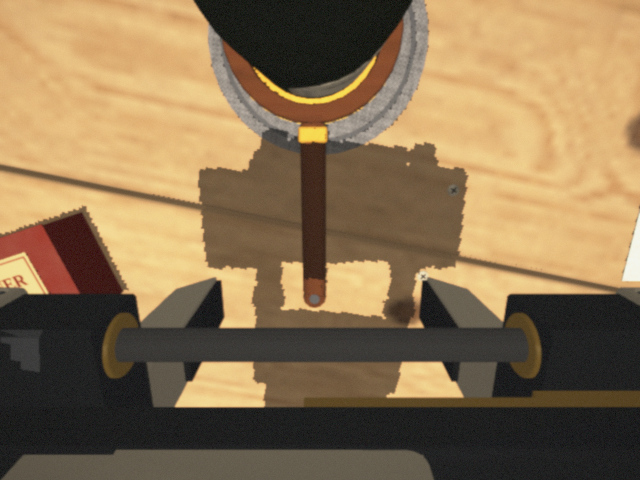

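```bash
python3 - <<'E'
from h import *
c=np.load("w1.npy",allow_pickle=True).item()
he=at(c,314.5,305,30);hs=at(c,313.5,142,30);d=hs-he
y=np.arctan2(d[1],d[0]);print(he,hs,y,np.hypot(*d[:2]))
# mat edges at row 60ish: fit circle
print(at(c,209,50,0),at(c,428,50,0),at(c,314,153,0))
u=d/np.linalg.norm(d)
print("origin",he+175*u,"grip145",he+30*u)
g=he+30*u-bot.get_obs()['tool_pos'];yw=.204
print("tool shift",g[0]*np.cos(yw)+g[1]*np.sin(yw),g[0]*np.sin(yw)-g[1]*np.cos(yw))
E
```

```text
[480.95281177 128.17921349  30.        ] [588.15793869 150.34932028  30.        ] 0.2039261636546818 109.4735259073657
[629.42508869 227.69017616   0.        ] [657.83577973  89.96604218   0.        ] [579.60681927 148.91692166   0.        ]
origin [652.32663988 163.61945949  30.        ] grip145 [510.3311823  134.25468423  30.        ]
tool shift -9.894283063470038 -3.6762761999932483
```

>>> {"method": "jog_arm", "body": {"targets": [{"xyz": [-0.12,-0.045,0],"spin": 0},{"xyz": [0,0,0.2],"spin": 0},{"xyz": [0,0,0.2],"spin": 0},{"xyz": [0,0,0.2],"spin": 0},{"xyz": [0,0,0.2],"spin": 0},{"xyz": [0,0,0.2],"spin": 0},{"xyz": [0,0,0.15],"spin": 0},{"xyz": [0,0,0.11],"spin": 0},{"xyz": [0,0,0],"spin": 0},{"xyz": [0,0,0],"spin": 0}]}}

```text
time: 3.9
tool_pos: [514.4, 134.6, 6.2]
tcp_rot: [3.141, -0.001, 0.202]
contact_force: [0.0, -0.7, -0.1]
grip_width: 91.6
finger_force: 0.0
```

>>> {"method": "jog_arm", "body": {"targets": [{"xyz": [0,0,0]},{"xyz": [0,0,0]},{"xyz": [0,0,0]},{"xyz": [0,0,0]},{"xyz": [0,0,0]},{"xyz": [0,0,0]},{"xyz": [0,0,0]},{"xyz": [0,0,0]},{"xyz": [0,0,0]},{"xyz": [0,0,0]}], "gripper": 0}}

```text
invalid input
```

>>> {"method": "jog_arm", "body": {"targets": [{"xyz": [0,0,0],"spin": 0},{"xyz": [0,0,0],"spin": 0},{"xyz": [0,0,0],"spin": 0},{"xyz": [0,0,0],"spin": 0},{"xyz": [0,0,0],"spin": 0},{"xyz": [0,0,0],"spin": 0},{"xyz": [0,0,0],"spin": 0},{"xyz": [0,0,0],"spin": 0},{"xyz": [0,0,0],"spin": 0},{"xyz": [0,0,0],"spin": 0}], "gripper": 0}}

```text
time: 5.15
tool_pos: [514.0, 134.7, 5.9]
tcp_rot: [3.142, 0.0, 0.202]
contact_force: [-0.3, 1.5, -0.3]
grip_width: 15.9
finger_force: 30.0
```

>>> {"method": "jog_arm", "body": {"targets": [{"xyz": [-0.013,0.05,0],"spin": 0},{"xyz": [-0.026,0.1,0],"spin": 0},{"xyz": [-0.039,0.15,0],"spin": 0},{"xyz": [-0.039,0.15,0],"spin": 0},{"xyz": [-0.039,0.15,0],"spin": 0},{"xyz": [-0.039,0.15,0],"spin": 0},{"xyz": [-0.039,0.15,0],"spin": 0},{"xyz": [-0.039,0.15,0],"spin": 0},{"xyz": [-0.039,0.15,0],"spin": 0},{"xyz": [-0.039,0.15,0],"spin": 0}]}}

```text
time: 6.4
tool_pos: [507.9, 23.6, 5.9]
tcp_rot: [-3.141, 0.0, 0.204]
contact_force: [0.7, 9.3, 0.4]
grip_width: 18.1
finger_force: 35.2
```

>>> {"method": "jog_arm", "body": {"targets": [{"xyz": [-0.039,0.15,0],"spin": 0},{"xyz": [-0.039,0.15,0],"spin": 0},{"xyz": [-0.039,0.15,0],"spin": 0},{"xyz": [-0.039,0.15,0],"spin": 0},{"xyz": [-0.039,0.15,0],"spin": 0},{"xyz": [-0.039,0.15,0],"spin": 0},{"xyz": [-0.039,0.15,0],"spin": 0},{"xyz": [-0.039,0.15,0],"spin": 0},{"xyz": [-0.039,0.15,0],"spin": 0},{"xyz": [-0.039,0.15,0],"spin": 0}]}}

```text
time: 7.65
tool_pos: [501.1, -99.8, 5.9]
tcp_rot: [-3.14, 0.001, 0.204]
contact_force: [2.1, 9.1, 1.5]
grip_width: 18.3
finger_force: 34.4
```

>>> {"method": "jog_arm", "body": {"targets": [{"xyz": [-0.039,0.15,0],"spin": 0},{"xyz": [-0.039,0.15,0],"spin": 0},{"xyz": [-0.039,0.15,0],"spin": 0},{"xyz": [-0.039,0.15,0],"spin": 0},{"xyz": [-0.039,0.15,0],"spin": 0},{"xyz": [-0.039,0.15,0],"spin": 0},{"xyz": [-0.039,0.15,0],"spin": 0},{"xyz": [-0.026,0.1,0],"spin": 0},{"xyz": [-0.013,0.05,0],"spin": 0},{"xyz": [0,0,0],"spin": 0}]}}

```text
time: 8.9
tool_pos: [495.3, -198.3, 5.7]
tcp_rot: [-3.139, 0.002, 0.203]
contact_force: [-0.0, 8.5, 3.9]
grip_width: 18.5
finger_force: 33.9
```

```bash
python3 - <<'E'
from h import *
i=bot.capture("top");cv2.imwrite("pics/top1.png",i)
cv2.imwrite("pics/c2.png",cv2.resize(i[170:330,260:493],(792,544),interpolation=cv2.INTER_CUBIC))
E
```

```text
(no output)
```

View pics/c2.png

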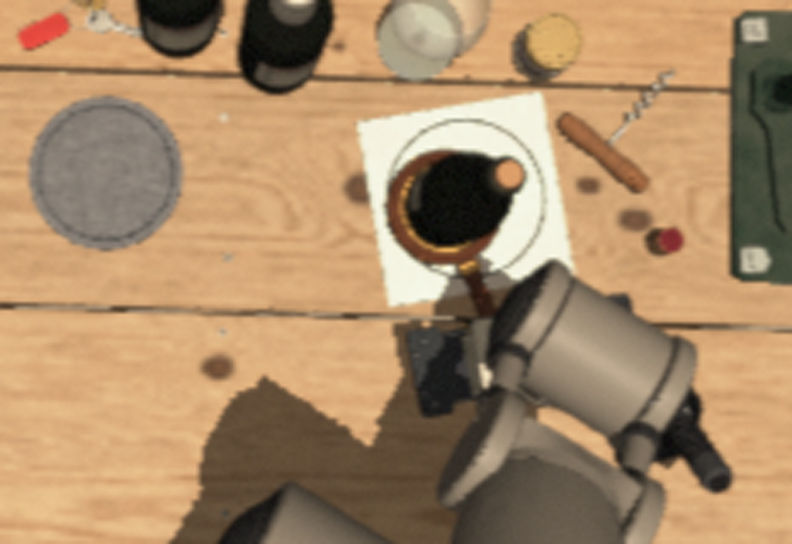

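>>> {"method": "jog_arm", "body": {"targets": [{"xyz": [0.01,0.04,0],"spin": 0},{"xyz": [0.02,0.07,0],"spin": 0},{"xyz": [0.02,0.07,0],"spin": 0},{"xyz": [0.02,0.06,0],"spin": 0},{"xyz": [0,0.02,0],"spin": 0},{"xyz": [0,0,0],"spin": 0},{"xyz": [0,0,0],"spin": 0},{"xyz": [0,0,0],"spin": 0},{"xyz": [0,0,0],"spin": 0},{"xyz": [0,0,0],"spin": 0}]}}

```text
time: 10.2
tool_pos: [503.5, -216.7, 5.4]
tcp_rot: [-3.137, 0.005, 0.204]
contact_force: [-4.3, 8.8, 5.5]
grip_width: 19.5
finger_force: 36.3
```

```bash
python3 - <<'E'
from h import *
o=bot.get_obs();print(o['tool_pos'],o['contact_force'])
c=bot.get_calibration("top");i=bot.capture("top");cv2.imwrite("pics/top2.png",i)
cr=cv2.resize(i[190:270,360:440],(560,560),interpolation=cv2.INTER_CUBIC)
C=np.array([634.,-167,30])
for r,z,col in((52,30,(0,255,0)),(73,1,(0,0,255))):
    pts=[proj(c,[635.4+r*np.cos(a),-166.2+r*np.sin(a),z]) for a in np.linspace(0,6.28,90)]
    pts=((np.array(pts)-[360,190]+.5)*7-.5).round().astype(int)
    cv2.polylines(cr,[pts],True,col,1)
cv2.imwrite("pics/c3.png",cr)
E
```

```text
[ 503.53016163 -216.73862829    5.36954926] [-4.29815021  8.84336885  5.5106394 ]
```

View pics/c3.png

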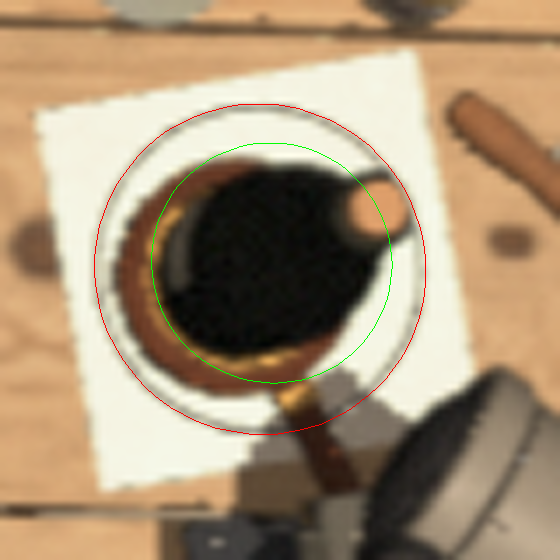

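>>> {"method": "jog_arm", "body": {"targets": [{"xyz": [0,0,0],"spin": 0.3},{"xyz": [0,0,0],"spin": 0.3},{"xyz": [0,0,0],"spin": 0.3},{"xyz": [0,0,0],"spin": 0.3},{"xyz": [0,0,0],"spin": 0.3},{"xyz": [0,0,0],"spin": 0},{"xyz": [0,0,0],"spin": 0},{"xyz": [0,0,0],"spin": 0},{"xyz": [0,0,0],"spin": 0},{"xyz": [0,0,0],"spin": 0}]}}

```text
time: 11.5
tool_pos: [504.2, -216.7, 5.5]
tcp_rot: [-3.138, 0.004, 0.054]
contact_force: [-2.0, 10.1, 4.8]
grip_width: 19.2
finger_force: 35.5
```

```bash
cat > dish.py <<'E'
from h import *
from scipy.optimize import least_squares
def dish(i,c,p0):
    g=cv2.cvtColor(i,cv2.COLOR_BGR2HSV).astype(float)
    fg=cv2.resize(g[...,2],None,fx=4,fy=4,interpolation=cv2.INTER_CUBIC)
    P=np.array(p0,float)
    for k in range(4):
        pts=[]
        for a in np.radians(np.arange(-15,125,4)): # world dir; +y = image left, -x = down
            a2=a+np.pi/3.2
            best=None
            rs=np.arange(36,64,.5);v=[]
            for r in rs:
                u=(proj(c,[P[0]+r*np.cos(a2),P[1]+r*np.sin(a2),30])+.5)*4-.5
                v.append(fg[int(round(u[1])),int(round(u[0]))])
            d=np.gradient(np.convolve(v,np.ones(5)/5,'same'))[4:-4];j=d.argmax()
            if d[j]>3: pts.append(P[:2]+rs[j+4]*np.array([np.cos(a2),np.sin(a2)]))
        pts=np.array(pts)
        s=least_squares(lambda q:np.hypot(*(pts-q).T)-52,P[:2],loss='soft_l1',f_scale=2)
        P[:2]=s.x
    return P,len(pts),np.abs(s.fun).mean()
E
python3 - <<'E'
from dish import *
c=bot.get_calibration("top")
print(dish(cv2.imread("pics/top2.png"),c,[629,-149]))
i=bot.capture("top");cv2.imwrite("pics/top3.png",i)
print(dish(i,c,[630,-152]));print(bot.get_obs()['tool_pos'],bot.get_obs()['contact_force'])
E
```

```text
(array([ 627.95096029, -150.35339543]), 35, np.float64(0.6944486248476851))
(array([ 636.98100969, -169.98752904]), 35, np.float64(0.5361687664644705))
[ 504.21281453 -216.73042844    5.52146952] [-2.28826936 10.07530046  4.10787591]
```

>>> {"method": "jog_arm", "body": {"targets": [{"xyz": [0,0,0],"spin": 0},{"xyz": [0,0,0],"spin": 0},{"xyz": [0,0,0],"spin": 0},{"xyz": [0,0,0],"spin": 0},{"xyz": [0,0,0],"spin": 0},{"xyz": [0,0,0],"spin": 0},{"xyz": [0,0,0],"spin": 0},{"xyz": [0,0,0],"spin": 0},{"xyz": [0,0,-0.1],"spin": 0},{"xyz": [0,0,-0.2],"spin": 0}], "gripper": 100}}

```text
time: 12.8
tool_pos: [505.9, -218.8, 30.4]
tcp_rot: [-3.141, 0.001, 0.052]
contact_force: [0.4, 0.0, 0.1]
grip_width: 92.1
finger_force: 0.0
```

```bash
python3 - <<'E'
from dish import *
c=bot.get_calibration("top")
i=bot.capture("top");cv2.imwrite("pics/top4.png",i)
print(dish(i,c,[636,-168]));o=bot.get_obs();print(o['tool_pos'],o['contact_force'],o['grip_width'])
E
```

```text
(array([ 636.91295197, -169.8897071 ]), 35, np.float64(0.6504167014368573))
[ 507.2602488  -219.60912999   32.94121487] [ 0.95995978 -0.20941643  1.92480436] 91.6412934195394
```

>>> {"method": "jog_arm", "body": {"targets": [{"xyz": [0,0,-0.5],"spin": 0},{"xyz": [0,0,-0.5],"spin": -0.5},{"xyz": [0,0,-0.5],"spin": -0.6},{"xyz": [0,0,-0.5],"spin": -0.6},{"xyz": [0,0,-0.5],"spin": -0.6},{"xyz": [-0.5,0.235,0],"spin": 0},{"xyz": [-0.5,0.235,0],"spin": 0},{"xyz": [-0.5,0.235,0],"spin": 0},{"xyz": [-0.5,0.235,0],"spin": 0},{"xyz": [-0.5,0.235,0],"spin": 0}]}}

```text
time: 14.1
tool_pos: [339.0, -365.7, 230.9]
tcp_rot: [3.14, -0.001, 0.282]
contact_force: [-0.1, -0.1, 0.3]
grip_width: 91.8
finger_force: 0.0
```

```bash
python3 - <<'E'
from h import *
o=bot.get_obs();print(o['time'],o['tool_pos'],o['tcp_rot'],o['dq'].round(3))
c=bot.get_calibration("wrist");np.save("w2.npy",c,allow_pickle=True);print(c)
cv2.imwrite("pics/w2.png",bot.capture("wrist"))
E
```

```text
14.1 [ 339.03914291 -365.69241778  230.92600651] [ 3.13988359e+00 -5.36148641e-04  2.81919041e-01] [-0.715 -0.041  0.06  -0.002 -0.02  -0.707]
{'vfov': 65.50794526531023, 'cx': 321.26093414295826, 'cy': 236.41247177070764, 'eye': array([ 412.32856084, -345.25202625,  389.42264662]), 'rotation': array([ 2.85172645e+00, -8.49066170e-04, -1.28929470e+00])}
```

View pics/w2.png

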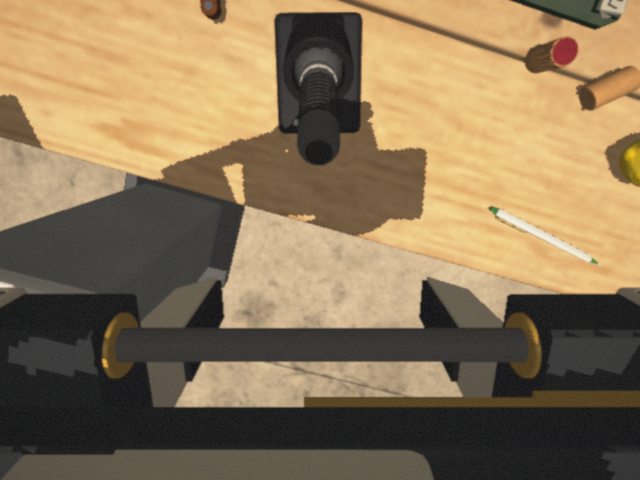

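```bash
python3 - <<'E'
from h import *
c=np.load("w2.npy",allow_pickle=True).item();t=bot.get_calibration("top")
a,da=ray(c,320,149);b,db=ray(t,260+716.5/3.4-.5,170+476.5/3.4-.5)
s=np.linalg.lstsq(np.c_[da,-db],b-a,rcond=None)[0];p=a+da*s[0];q=b+db*s[1];print("tail tri",p,q)
for z in(150,155,160):print(z,at(c,320,149,z))
f=[at(c,277,14,5),at(c,361,14,5),at(c,279,130,5),at(c,361,131,5)]
print([x.round() for x in f]);m=(f[0]+f[1]-f[2]-f[3]);y=np.arctan2(m[1],m[0]);print("dock yaw",y)
u=np.array([np.cos(y),np.sin(y),0]);o=sum(f)/4+6*u;print("dock o",o)
# collar / head top at ~42 mm
print("head ring",at(c,320,72,80))
E
```

```text
tail tri [ 398.03559301 -348.75855664  143.44618385] [ 402.42999101 -348.9477409   143.19353525]
150 [ 398.41641596 -348.66512837  150.        ]
155 [ 398.70695124 -348.59385061  155.        ]
160 [ 398.99748651 -348.52257284  160.        ]
[array([ 495., -280.,    5.]), array([ 516., -353.,    5.]), array([ 396., -307.,    5.]), array([ 418., -385.,    5.])]
dock yaw 0.28960778535595094
dock o [ 461.96871639 -329.47259365    5.        ]
head ring [ 449.55408896 -333.75651673   80.        ]
```

>>> {"method": "jog_arm", "body": {"targets": [{"xyz": [0.25,0,0],"spin": 0},{"xyz": [0.4,0,0],"spin": 0},{"xyz": [0.4,0,0],"spin": 0},{"xyz": [0,0,0.3],"spin": 0},{"xyz": [0,0,0.3],"spin": 0},{"xyz": [0,0,0.15],"spin": 0},{"xyz": [0,0,0],"spin": 0},{"xyz": [0,0,0],"spin": 0},{"xyz": [0,0,0],"spin": 0},{"xyz": [0,0,0],"spin": 0}]}}

```text
time: 15.4
tool_pos: [421.0, -341.7, 170.5]
tcp_rot: [3.141, -0.0, 0.282]
contact_force: [0.6, 0.7, 0.1]
grip_width: 92.0
finger_force: 0.0
```

>>> {"method": "jog_arm", "body": {"targets": [{"xyz": [-0.03,0,0.15],"spin": 0},{"xyz": [0,0,0.2],"spin": 0},{"xyz": [0,0,0.2],"spin": 0},{"xyz": [0,0,0.15],"spin": 0},{"xyz": [0,0,0.06],"spin": 0},{"xyz": [0,0,0],"spin": 0},{"xyz": [0,0,0],"spin": 0},{"xyz": [0,0,0],"spin": 0},{"xyz": [0,0,0],"spin": 0},{"xyz": [0,0,0],"spin": 0}]}}

```text
time: 16.65
tool_pos: [418.6, -342.2, 109.3]
tcp_rot: [3.141, -0.0, 0.282]
contact_force: [0.2, 0.2, 0.4]
grip_width: 92.0
finger_force: 0.0
```

>>> {"method": "jog_arm", "body": {"targets": [{"xyz": [0,0,0],"spin": 0},{"xyz": [0,0,0],"spin": 0},{"xyz": [0,0,0],"spin": 0},{"xyz": [0,0,0],"spin": 0},{"xyz": [0,0,0],"spin": 0},{"xyz": [0,0,0],"spin": 0},{"xyz": [0,0,0],"spin": 0},{"xyz": [0,0,0],"spin": 0},{"xyz": [0,0,0],"spin": 0},{"xyz": [0,0,0],"spin": 0}], "gripper": 0}}

```text
time: 17.9
tool_pos: [418.4, -342.0, 109.1]
tcp_rot: [-3.141, 0.0, 0.282]
contact_force: [-0.3, 1.0, 1.8]
grip_width: 26.2
finger_force: 29.9
```

>>> {"method": "jog_arm", "body": {"targets": [{"xyz": [-0.03,0,-0.05],"spin": 0},{"xyz": [-0.052,0,-0.085],"spin": 0},{"xyz": [-0.052,0,-0.085],"spin": 0},{"xyz": [-0.052,0,-0.085],"spin": 0},{"xyz": [-0.052,0,-0.085],"spin": 0},{"xyz": [-0.052,0,-0.085],"spin": 0},{"xyz": [-0.052,0,-0.085],"spin": 0},{"xyz": [-0.052,0,-0.085],"spin": 0},{"xyz": [-0.052,0,-0.085],"spin": 0},{"xyz": [-0.052,0,-0.085],"spin": 0}]}}

```text
time: 19.15
tool_pos: [380.0, -353.3, 174.8]
tcp_rot: [3.142, 0.0, 0.282]
contact_force: [0.4, 0.2, -1.3]
grip_width: 26.3
finger_force: 29.9
```

>>> {"method": "jog_arm", "body": {"targets": [{"xyz": [-0.05,0,-0.1],"spin": 0},{"xyz": [-0.05,0,-0.1],"spin": 0},{"xyz": [0,0,-0.2],"spin": 0},{"xyz": [0,0,-0.2],"spin": 0},{"xyz": [0,0,-0.2],"spin": 0},{"xyz": [0,0,0],"spin": 0},{"xyz": [0,0,0],"spin": 0},{"xyz": [0,0,0],"spin": 0},{"xyz": [0,0,0],"spin": 0},{"xyz": [0,0,0],"spin": 0}]}}

```text
time: 20.4
tool_pos: [372.5, -355.4, 238.1]
tcp_rot: [-3.141, 0.0, 0.282]
contact_force: [-0.1, -0.2, -1.6]
grip_width: 25.9
finger_force: 29.9
```

```bash
python3 - <<'E'
from h import *
o=bot.get_obs();print(o['time'],o['tool_pos'],o['contact_force'],o['finger_force'])
a=bot.capture("wrist");b=bot.capture("scene")
print([proj(bot.get_calibration("scene"),o['tool_pos']),proj(bot.get_calibration("wrist"),o['tool_pos'])])
cv2.imwrite("pics/m1.png",np.hstack([cv2.resize(a,(400,300)),cv2.resize(b[200:480,300:640],(400,300))]))
E
```

```text
20.4 [ 372.52678312 -355.38810332  238.07679521] [-0.10464334 -0.17486979 -1.55233334] 29.90835964679718
[array([403.74268011, 357.21714181]), array([319.23119932, 295.64424243])]
```

View pics/m1.png

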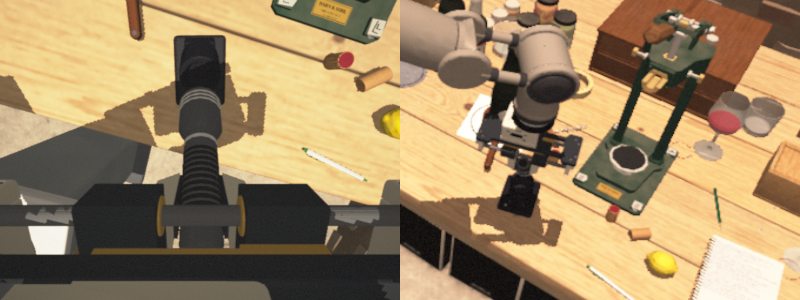

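>>> {"method": "jog_arm", "body": {"targets": [{"xyz": [0.15,-0.2,0],"spin": 0},{"xyz": [0.29,-0.37,0],"spin": 0},{"xyz": [0.29,-0.37,0],"spin": 0},{"xyz": [0.29,-0.37,0],"spin": 0},{"xyz": [0.29,-0.37,0],"spin": 0},{"xyz": [0.29,-0.37,0],"spin": 0},{"xyz": [0.29,-0.37,0],"spin": 0},{"xyz": [0.29,-0.37,0],"spin": 0},{"xyz": [0.29,-0.37,0],"spin": 0},{"xyz": [0.15,-0.2,0],"spin": 0}]}}

```text
time: 21.75
tool_pos: [499.2, -36.2, 238.4]
tcp_rot: [-3.141, -0.0, 0.284]
contact_force: [0.2, 0.2, -2.0]
grip_width: 26.7
finger_force: 29.9
```

>>> {"method": "jog_arm", "body": {"targets": [{"xyz": [0,0,0.2],"spin": 0},{"xyz": [0,0,0.4],"spin": 0},{"xyz": [0,0,0.4],"spin": 0},{"xyz": [0,0,0.4],"spin": 0},{"xyz": [0,0,0.2],"spin": 0},{"xyz": [0,0,0.1],"spin": 0},{"xyz": [0,0,0.07],"spin": 0},{"xyz": [0,0,0],"spin": 0},{"xyz": [0,0,0],"spin": 0},{"xyz": [0,0,0],"spin": 0}]}}

```text
time: 23.0
tool_pos: [499.4, -39.1, 97.2]
tcp_rot: [3.141, -0.001, 0.282]
contact_force: [-0.3, 0.1, -1.2]
grip_width: 26.4
finger_force: 29.9
```

>>> {"method": "jog_arm", "body": {"targets": [{"xyz": [0,0,0.05],"spin": 0},{"xyz": [0,0,0.05],"spin": 0},{"xyz": [0,0,0.05],"spin": 0},{"xyz": [0,0,0.05],"spin": 0},{"xyz": [0,0,0.025],"spin": 0},{"xyz": [0,0,0],"spin": 0},{"xyz": [0,0,0],"spin": 0},{"xyz": [0,0,0],"spin": 0},{"xyz": [0,0,0],"spin": 0},{"xyz": [0,0,0],"spin": 0}]}}

```text
time: 24.25
tool_pos: [499.1, -39.0, 78.8]
tcp_rot: [3.142, 0.0, 0.282]
contact_force: [-2.2, -0.1, 3.1]
grip_width: 26.4
finger_force: 29.9
```

>>> {"method": "jog_arm", "body": {"targets": [{"xyz": [-0.125,0,0.025],"spin": 0},{"xyz": [-0.125,0,0.05],"spin": 0},{"xyz": [-0.1,0,0.063],"spin": 0},{"xyz": [-0.1,0,0.075],"spin": 0},{"xyz": [-0.09,0,0.08],"spin": 0},{"xyz": [-0.075,0,0.088],"spin": 0},{"xyz": [-0.075,0,0.088],"spin": 0},{"xyz": [-0.06,0,0.088],"spin": 0},{"xyz": [-0.04,0,0.063],"spin": 0},{"xyz": [0,0,0],"spin": 0}]}}

```text
time: 25.5
tool_pos: [437.9, -56.5, 28.7]
tcp_rot: [-3.141, 0.001, 0.282]
contact_force: [0.1, 0.1, 1.3]
grip_width: 25.8
finger_force: 30.0
```

>>> {"method": "jog_arm", "body": {"targets": [{"xyz": [0,0,-0.1],"spin": 0},{"xyz": [0,0,-0.3],"spin": 0},{"xyz": [0,0,-0.4],"spin": 0},{"xyz": [0,0,-0.4],"spin": 0},{"xyz": [0,0,-0.4],"spin": 0},{"xyz": [0,0,-0.4],"spin": 0},{"xyz": [0,0,-0.4],"spin": 0},{"xyz": [0,0,-0.3],"spin": 0},{"xyz": [0,0,-0.1],"spin": 0},{"xyz": [0,0,0],"spin": 0}]}}

```text
time: 26.75
tool_pos: [438.1, -56.4, 253.0]
tcp_rot: [3.142, 0.0, 0.282]
contact_force: [-0.2, 0.6, -1.4]
grip_width: 26.0
finger_force: 30.0
```

```bash
python3 - <<'E'
from h import *
o=bot.get_obs();print(o['time'],o['tool_pos'],o['contact_force'],o['finger_force'])
c=bot.get_calibration("wrist");np.save("w3.npy",c,allow_pickle=True);a=bot.capture("wrist");b=bot.capture("scene")
print(c['eye'])
cv2.imwrite("pics/m2w.png",a)
cv2.imwrite("pics/m2.png",np.hstack([cv2.resize(a,(480,360)),cv2.resize(b[180:420,250:463],(320,360))]))
E
```

```text
26.75 [438.14667591 -56.44088595 253.02509886] [-0.17323653  0.61686371 -1.36248514] 29.99885693192482
[511.64540926 -36.23011332 411.47134924]
```

View pics/m2.png

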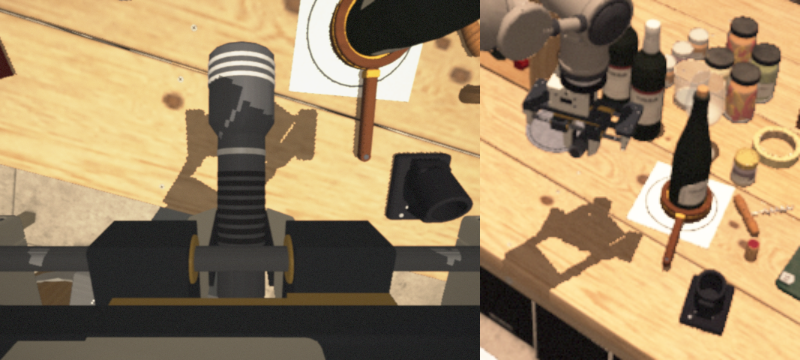

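>>> {"method": "jog_arm", "body": {"targets": [{"xyz": [-0.25,0,-0.025],"spin": 0},{"xyz": [-0.25,0.2,0],"spin": 0},{"xyz": [0,0.3,0],"spin": 0},{"xyz": [0,0.4,0],"spin": 0},{"xyz": [0,0.4,0],"spin": 0},{"xyz": [0,0.4,0],"spin": 0},{"xyz": [0,0.255,0],"spin": 0},{"xyz": [0,0.1,0],"spin": 0},{"xyz": [0,0,0],"spin": 0},{"xyz": [0,0,0],"spin": 0}]}}

```text
time: 28.1
tool_pos: [445.5, -224.7, 255.1]
tcp_rot: [-3.141, 0.0, 0.283]
contact_force: [-1.0, -0.6, -1.6]
grip_width: 25.8
finger_force: 30.0
```

>>> {"method": "jog_arm", "body": {"targets": [{"xyz": [0.05,0,0],"spin": 0},{"xyz": [0.1,0,0],"spin": 0},{"xyz": [0.1,0,0],"spin": 0},{"xyz": [0.1,0,0],"spin": 0},{"xyz": [0.08,0,0],"spin": 0},{"xyz": [0.05,0,0],"spin": 0},{"xyz": [0,0,0],"spin": 0},{"xyz": [0,0,0],"spin": 0},{"xyz": [0,0,0],"spin": 0},{"xyz": [0,0,0],"spin": 0}]}}

```text
time: 29.35
tool_pos: [482.5, -215.0, 255.2]
tcp_rot: [3.141, -0.0, 0.282]
contact_force: [0.1, 0.9, -1.7]
grip_width: 26.2
finger_force: 30.0
```

```bash
python3 - <<'E'
from h import *
from dish import dish
o=bot.get_obs();print(o['time'],o['tool_pos'],o['contact_force'],o['finger_force'])
c=bot.get_calibration("wrist");a=bot.capture("wrist");b=bot.capture("scene");s=bot.get_calibration("scene")
G=o['tool_pos']+[0,0,19];u=np.array([np.cos(.282),np.sin(.282),0])
al=np.radians(17.5);d=np.cos(al)*u-[0,0,np.sin(al)];L=G+104*d;S=np.array([637,-170,223.])
print("miss",np.linalg.norm(np.cross(S-G,d)),"dist",(S-L)@d)
bb=cv2.resize(b[180:400,300:500],(400,440),interpolation=cv2.INTER_CUBIC)
def dot(im,p,sx,off,col):
    q=(proj(*p)-off)*sx;cv2.circle(im,tuple(int(round(k)) for k in q),2,col,-1)
aa=cv2.resize(a,(400,300))
for P,col in((L,(0,0,255)),(S,(0,255,0)),(S+[0,0,93],(255,0,255)),(L+39*-d,(255,255,0))):
    dot(bb,(s,P),2,np.array([300,180]),col);dot(aa,(c,P),.625,np.zeros(2),col)
m=np.zeros((440,800,3),np.uint8);m[:300,:400]=aa;m[:,400:]=bb
cv2.imwrite("pics/m3.png",m)
E
```

```text
29.35 [ 482.49126614 -215.02474379  255.20578272] [ 0.13349571  0.89292342 -1.67593701] 29.99886006116867
miss 0.507562002423724 dist 64.88443077358409
```

View pics/m3.png

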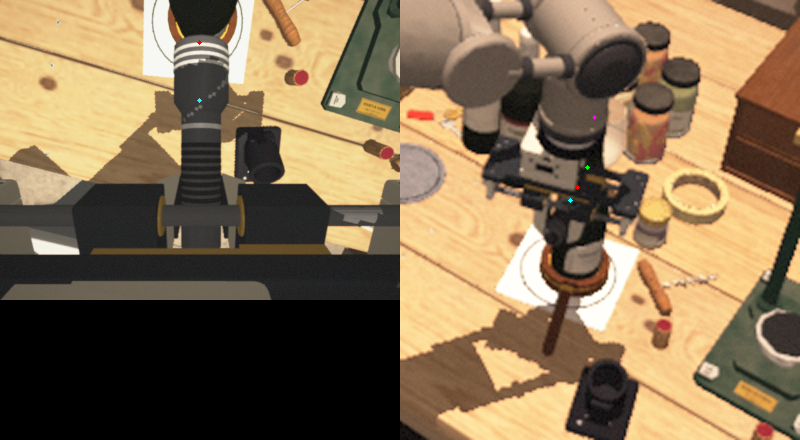

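```bash
python3 - <<'E'
from h import *
o=bot.get_obs();c=bot.get_calibration("wrist");u=np.array([np.cos(.282),np.sin(.282),0]);z=np.array([0,0,1])
for g in(101,104):
  for a in(8,13,18,23,28):
    al=np.radians(a);d=np.cos(al)*u-z*np.sin(al);n=np.sin(al)*u+z*np.cos(al)
    G=o['tool_pos']+19*z;L=G+g*d
    w=np.cross(u,z)*19
    S=np.array([637,-170,223.])
    print(g,a,"toprow",proj(c,L+19*n)[1].round(),"siderow,width",proj(c,L+w)[1].round(),(proj(c,L+w)-proj(c,L-w))[0].round(),"miss",np.linalg.norm(np.cross(S-G,d)).round(1))
i=cv2.imread("pics/m2w.png");g=cv2.cvtColor(i,cv2.COLOR_BGR2GRAY)
print("col320",g[45:75,320]);print("row85",[int(v) for v in g[85,260:385:3]])
print("row66",[int(v) for v in g[66,260:385:3]])
E
```

```text
101 8 toprow 40.0 siderow,width 59.0 101.0 miss 28.3
101 13 toprow 46.0 siderow,width 67.0 95.0 miss 13.6
101 18 toprow 53.0 siderow,width 76.0 90.0 miss 1.1
101 23 toprow 61.0 siderow,width 86.0 85.0 miss 15.8
101 28 toprow 70.0 siderow,width 96.0 81.0 miss 30.4
104 8 toprow 30.0 siderow,width 50.0 101.0 miss 28.3
104 13 toprow 37.0 siderow,width 59.0 95.0 miss 13.6
104 18 toprow 45.0 siderow,width 69.0 90.0 miss 1.1
104 23 toprow 54.0 siderow,width 79.0 85.0 miss 15.8
104 28 toprow 64.0 siderow,width 90.0 81.0 miss 30.4
col320 [211 211 207 204 201 198 193 192 191 181 131  96 103 107 108 109 110 111
 110 107 110 116 157 220 239 242 242 237 209 141]
row85 [206, 211, 213, 214, 214, 215, 173, 130, 87, 92, 128, 199, 229, 233, 235, 237, 238, 241, 240, 240, 238, 237, 238, 234, 239, 238, 237, 235, 236, 229, 195, 131, 94, 87, 131, 164, 200, 200, 201, 208, 208, 209]
row66 [207, 209, 211, 211, 207, 208, 209, 210, 181, 90, 94, 93, 100, 100, 102, 101, 105, 103, 110, 111, 116, 115, 114, 112, 112, 109, 107, 105, 104, 99, 97, 93, 94, 156, 191, 191, 192, 196, 198, 202, 208, 210]
```

>>> {"method": "jog_arm", "body": {"targets": [{"xyz": [0,0,-0.05],"spin": 0},{"xyz": [0,0,0],"spin": 0},{"xyz": [0,0,0],"spin": 0},{"xyz": [0,0,0],"spin": 0},{"xyz": [0,0,0],"spin": 0},{"xyz": [0,0,0],"spin": 0},{"xyz": [0,0,0],"spin": 0},{"xyz": [0,0,0],"spin": 0},{"xyz": [0,0,0],"spin": 0},{"xyz": [0,0,0],"spin": 0}]}}

```text
time: 30.7
tool_pos: [482.6, -214.9, 259.1]
tcp_rot: [3.141, -0.0, 0.282]
contact_force: [0.1, -0.3, -1.8]
grip_width: 26.0
finger_force: 30.0
```

```bash
python3 - <<'E'
from plant import bot
print(bot.close_job())
E
```

```text
the job is handed in; nothing more can be done
None
```

I handed the job in at about 31 s (no verdict came back): the coaster and bottle stand released about 3 mm from the ring's centre, and the torch is held about 65 mm short of the shoulder, pointing roughly 19° down, with its light axis an estimated 5 mm or less off the shoulder point.

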